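Clamp the dropper bottle with three clicks and hold the lever

TASK

Take the dropper bottle out of the tray of mixed things and stand it upright in the bench clamp, between the V-block and the open jaw, and let go of it. Then swing the clamp's ratchet lever by its upright handle exactly three clicks, never as far as a fourth, so that the spring pad presses the bottle against the V-block. The lever springs back when let go, so the program finishes while still holding the handle at the third click; do not knock the other things in the tray about.

Things in the scene. Friction and masses are not known exactly. Their poses are not given: they have to be found in the camera images.
- dropper_mid (a point): Centre, 51 mm above the underside, of the dropper bottle to be clamped: upright, round; body 30 mm in diameter up to 62 mm, collar 22 mm up to 75 mm, slim rubber bulb 14 mm up to the top at 102 mm; about 60 g. z is its axis, up. The only thing in the tray with a slim bulb on top. Best gripped round the upper body, 50 to 62 mm above its underside.
- dropper: The same dropper bottle; origin at the centre of its underside.
- tray: Fixed plastic tray, 210 mm (its x) by 350 mm (its y), floor 3 mm thick, walls 3 mm thick and 46 mm high, open on top; origin at the centre of its underside. Six things stand in it about 85 to 90 mm apart in two rows of three along its y; which stands where varies.
- glue_stick: Glue stick standing in the tray, 28 mm in diameter, 98 mm high, a plain cylinder; origin at the centre of its underside. Not to be disturbed.
- date_stamp: Self-inking stamp standing in the tray, 39 mm (x) by 58 mm (y) by 74 mm high; origin at the centre of its underside. Not to be disturbed.
- pot: Low round pot in the tray, 63 mm in diameter, 34 mm high; origin at the centre of its underside. Not to be disturbed.
- cap_one: Over-cap (cup, open end up) in the tray, 36 mm in diameter and 36 mm high; origin at the centre of its underside. Not to be disturbed.
- cap_two: Another over-cap like it, 36 mm in diameter and 36 mm high; origin at the centre of its underside. Not to be disturbed.
- nest (a point): Seat of the bottle's underside on the clamp's base plate (top 12 mm above the table): here a 30 mm bottle touches both faces of the V-block. Axes: z up, +x from jaw to V-block. At rest the pad's face is 35 mm on the -x side: a slot 50 mm long. The pad pushes a bottle up to 18 mm short of here against the V, but does not centre it sideways. V-block, jaw and pad are 35 mm high.
- pad: Rubber-faced spring pad on the jaw, 40 mm wide, 20 mm high, that presses the bottle; it yields up to 12 mm (1 N at first touch, 0.5 N more for each mm). Its origin is not on the pad but at the clamp base's origin, shifted as the pad moves; its x axis is the direction of closing.
- lever_axis (a point): Point on the vertical axis of the ratchet lever, 80 mm above the table; same axes as nest. The axis is fixed.
- handle (a point): Grip point on the upright black handle at the end of the lever: a round post 16 mm in diameter, its top 95 mm above the table, its foot (the lever arm) at 40 mm; this point is on the post's axis, 80 mm above the table and 110 mm from the lever's axis. It moves with the lever.
- ratchet (a joint): Lever angle (rad): 0 at rest on its stop, growing clockwise seen from above; closes the jaw 32 mm per rad. One click is 0.251 (28 mm at the handle): a spring roller drops into the next notch at 0.25, 0.50 and 0.75 (the third), and tops the fourth tooth at 0.88. The push at the handle (2 to 9 N) jumps up by about 3 N at each notch, then fades till the next. Let go, it springs back to 0.
- crank: The lever with its wheel and handle, one part; origin on the lever's axis at table height.

How it is judged:
On the way, in this order (a step that is already met when the one before it is completed fails the run):
1. the dropper bottle stands upright between the V-block and the open jaw, let go, with the lever at rest (horizontal distance between dropper_mid and nest below 0.024 m and z of dropper_mid in the frame of nest below 0.056 m and angle between dropper_mid's own z axis and vertical below 0.12 rad and contact force between the fingers and dropper below 0.05 N and value of joint ratchet below 0.1 rad), for 0.2 s.
2. the lever is swung to the third click by the gripper and the pad presses the bottle (value of joint ratchet between 0.65 and 0.86 rad and contact force between the fingers and crank above 1 N and contact force between pad and dropper above 0.5 N), for 0.2 s.
At the end, for the whole second after the job is handed in: Bottle upright (0.12 rad) on the clamp base within 12 mm of its seat in the V, pressed by the pad with over 0.5 N, not touched by the fingers; lever held still by the gripper (over 1 N) between 0.65 and 0.86 rad, past the third tooth and short of the fourth (all of step 2 and velocity of joint ratchet between -0.05 and 0.05 rad/s and contact force between the fingers and dropper below 0.05 N and horizontal distance between dropper_mid and nest below 0.012 m and z of dropper_mid in the frame of nest below 0.056 m and angle between dropper_mid's own z axis and vertical below 0.12 rad); the arm keeps its last pose, push and grip.
It fails at once if the lever is driven to a fourth click (value of joint ratchet above 0.89 rad).
It fails at once if another thing in the tray is knocked over or shifted by more than 40 mm (distance of any of glue_stick, date_stamp, pot, cap_one, cap_two from where it was at the start of the episode above 0.04 m or angle between any of glue_stick, date_stamp, cap_one, cap_two's own z axis and vertical above 0.5 rad).
It also fails if it takes over 58 s, if anything falls off the work surface, if the arm or the gripper's body presses on something with over 40 N, if the wrist force passes 120 N, or if a joint passes its speed limit or range.

ROBOT

A 7-joint arm with a two-finger parallel gripper is mounted at the origin on a cart in front of the work surface, level with it; the furniture and walls round the work are solid. World frame = base frame: x ahead of the robot, y to its left, z up, the work surface at z = 0. Lengths are in m, angles in rad, forces in N, time in s.
With the tool pointing down it reaches from about 0.4 to 0.875 m from the base axis. Payload 19.3 kg.
Tool frame: the origin (TCP) lies midway between the tips of the shut fingers; the grasp point (between the pads) lies 19 mm behind it; z points along the fingers, y is the direction in which the jaws open and shut (so a half turn about z gives the same grasp; the last joint's range is limited). The gripper opens to 85 mm and grips with 20 to 120 N. Pads are 22 mm wide; open, the fingers measure 114 mm over their backs; the gripper's body (76 mm by 85 mm) begins 54 mm behind the grasp point. The pads swing forward as they close: fully open they stand 13 mm farther back than shut.
Start: joints at [-1.307, 0.521, -0.036, 1.599, 0.021, 1.021, -0.113], TCP at [0.205, 0.59, 0.231] pointing down, gripper open.
Joint ranges: [-2.91, 2.91], [-0.3, 2.13], [-1.5, 1.42], [0.17, 2.43], [-1.26, 4.41], [0.16, 1.93], [-2.52, 2.52]. Speed limits (rad/s): [1.89, 1.89, 2.39, 2.39, 3.01, 3.01, 3.01].

INTERFACE

Orientations are given as [roll, pitch, yaw] about the fixed x, y, z axes, in that order (R = Rz(yaw) Ry(pitch) Rx(roll)).
In Python, from workcell import bot gives the robot as it stands.
- The arm moves only by the tool servo_tool, never from a script. Its argument "plan" is a list of rows, each a list of 5 numbers: the shift along the world's x, y, z in mm, then the turn about the world's z in rad, then the gripper's target within -1 to 1 (shut at 1, half-way at 0, fully open at -1). In form: [[tx, ty, tz, yaw, jaw], ...]. A call has exactly 10 rows; each row is the pose to reach, as a shift and turn from the pose commanded when the call began; what a row does not reach only later rows make up. A row lasts 1/12 s, in which the tool goes at most 41.7 mm and 7.16 degrees, less where a joint would pass 70% of its speed; a pose out of reach is approached as far as the arm can. A call with a gripper value outside its range is refused whole. The fingers move at their own pace and stop on an object; "squeeze" is the grip in N (left out, the last holds). Time passes only in rows, so rows that repeat a pose let the fingers close, or fill a call up. It gives the time, the measured TCP pose, the force and the opening at its end, in the units of the state.
- bot.observe(): the state, without advancing time (a new reading comes with each control period).
- bot.grab_frame(name): name is "scene" or "side" or "wrist"; returns the picture (420x560x3 uint8, blue, green, red); there is no depth.
- bot.calibration(name): a dict with "fx", "fy", "cx", "cy" (pixels), "T" (4x4, takes a point from camera to world coordinates). Camera axes: x right, y down, z forward; pixel columns grow to the right and rows downward; lengths in m; the calibration is good to about 2 mm. A picture is of the moment at which its call begins: read the wrist's pose just before it. calibration takes no time and is no camera call; for the wrist camera it gives the pose at the moment of the call.
- bot.job_done(): hands the job in, once; it reports no verdict.
The state is a dict: "clock": time; "qpos": joint angles; "qd": joint speeds; "joint_efforts": joint torques, N m; "position": TCP position; "tool_rot": TCP orientation; "force": force on the tool from outside, world axes, zero at the start; "moment": the same for the moment, N m; "grip_width": finger opening in m.
Only numpy, scipy, OpenCV 4.12 (cv2) and the standard library are available. Lean on these libraries where they do the work, as an engineer would, in place of code of your own. Each camera call takes 0.05 s, during which the arm holds its last target.

## Working session

There is one attempt and no reset: what is moved stays moved. The work goes in short steps, Python scripts to look and compute and a tool call to move; the robot and the scene stay as the last step left them, time stands still between calls to the robot, and variables do not carry over. Pictures are saved under pics/ and viewed, and the job is handed in when it is done.

Besides the shell and the picture viewer there is one more tool, called after ">>>" by a JSON object that holds its "method" and its "body", one argument or row to a line. servo_tool: Moves the arm, as the interface text tells. Its arguments: {"type":"object","properties":{"plan":{"type":"array","items":{"type":"array","items":{"type":"number"}}},"squeeze":{"type":"number"}},"required":["plan"]}

```bash
mkdir -p pics; python3 - <<'E'
from workcell import bot
import cv2, numpy as np
print(bot.observe())
for n in ["scene","side","wrist"]:
    c=bot.calibration(n); print(n,{k:np.round(v,4).tolist() for k,v in c.items()})
    cv2.imwrite(f"pics/{n}0.png",bot.grab_frame(n))
E
```

```text
{'clock': 0.0, 'qpos': array([-1.30717054,  0.52199966, -0.03632001,  1.60000922,  0.02119491,
        1.02112533, -0.11277323]), 'qd': array([-1.94368190e-03,  9.59603730e-04, -4.27594026e-04, -9.99872136e-04,
       -1.47537782e-03,  1.59502639e-04,  6.47972838e-05]), 'joint_efforts': array([ 1.16762760e-03, -9.27083445e+01,  1.98037572e+00, -3.69937456e+01,
        1.79174496e-02,  8.06078722e-03,  1.78907521e-05]), 'position': array([0.20471225, 0.59015464, 0.23073433]), 'tool_rot': array([-3.14043894e+00,  8.33121126e-05,  2.80777466e+00]), 'force': array([ 0.82317162, -0.20467499, -0.97285851]), 'moment': array([ 0.01861176, -0.03808458, -0.02651977]), 'grip_width': 0.08543347024739881}
scene {'fx': 441.9394, 'fy': 441.9394, 'cx': 273.2815, 'cy': 206.6257, 'T': [[0.7263, -0.3946, 0.5628, -0.022], [-0.6872, -0.4369, 0.5804, -0.5899], [0.0169, -0.8083, -0.5885, 0.6819], [0.0, 0.0, 0.0, 1.0]]}
side {'fx': 446.0727, 'fy': 446.0727, 'cx': 281.1939, 'cy': 218.6014, 'T': [[-0.8847, 0.3098, -0.3483, 0.9906], [0.4661, 0.5817, -0.6666, 0.8229], [-0.0039, -0.7521, -0.659, 0.8861], [0.0, 0.0, 0.0, 1.0]]}
wrist {'fx': 356.3127, 'fy': 356.3127, 'cx': 285.054, 'cy': 202.6303, 'T': [[0.3267, 0.8989, 0.2919, 0.1305], [0.9451, -0.3103, -0.1022, 0.6168], [-0.0013, 0.3093, -0.951, 0.3724], [0.0, 0.0, 0.0, 1.0]]}
```

View pics/scene0.png

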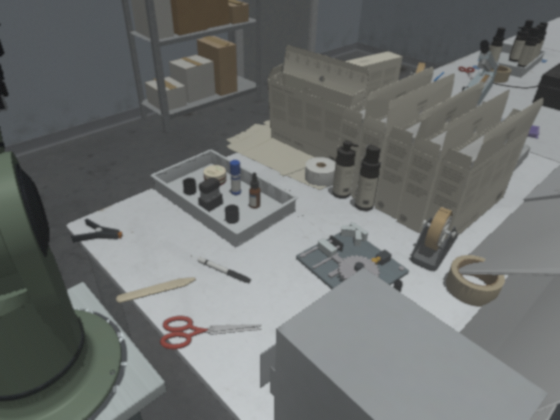

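View pics/side0.png

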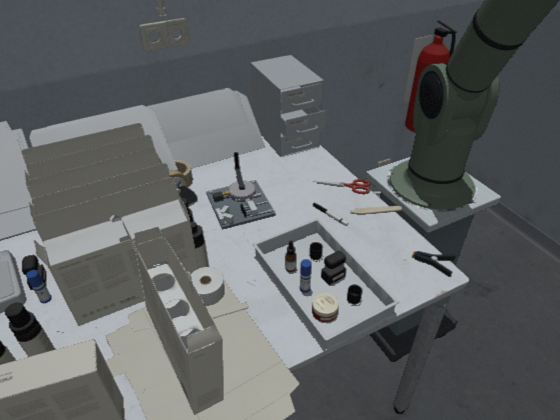

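View pics/wrist0.png

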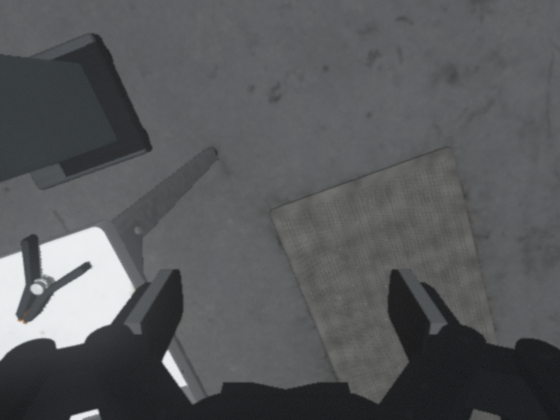

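Scene: the dropper (brown) is at about (255,192), with the clamp at (352,262). In the side view the dropper is at (291,256) and the clamp at (240,200). I'll enlarge these.

```bash
python3 - <<'E'
import cv2, numpy as np
def crop(n,x,y,w,h,s,o):
    im=cv2.imread(f"pics/{n}.png")[y:y+h,x:x+w]
    cv2.imwrite(f"pics/{o}.png",cv2.resize(im,None,fx=s,fy=s,interpolation=cv2.INTER_CUBIC))
crop("scene0",290,215,130,95,6,"c1")
crop("side0",200,145,80,85,7,"c2")
a=cv2.imread("pics/scene0.png")[150:250,150:300]; b=cv2.imread("pics/side0.png")[220:320,250:400]
cv2.imwrite("pics/c3.png",cv2.resize(np.hstack([a,b]),None,fx=2.66,fy=2.66,interpolation=cv2.INTER_CUBIC))
E
```

```text
(no output)
```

View pics/c1.png

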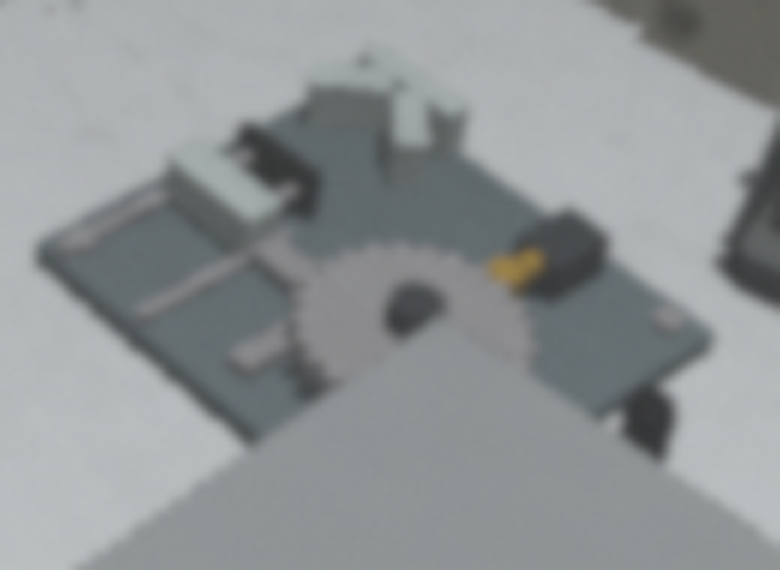

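View pics/c2.png

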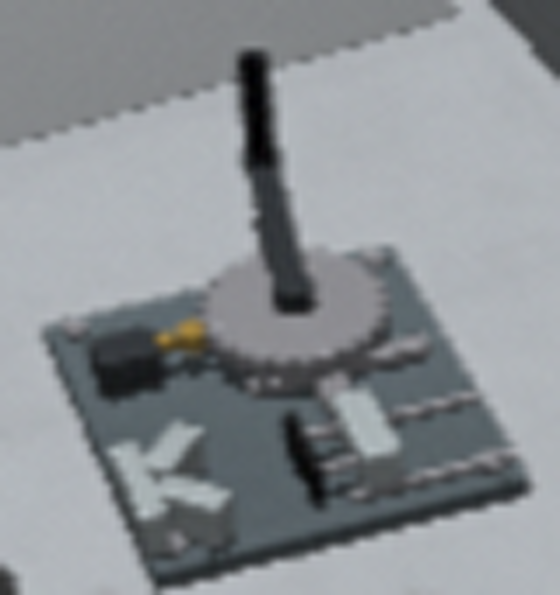

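View pics/c3.png

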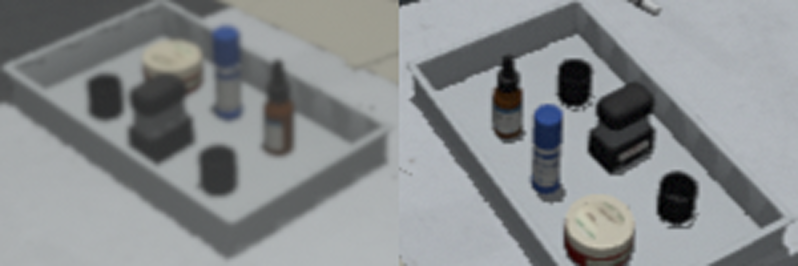

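```bash
cat > h.py <<'E'
import numpy as np
from workcell import bot
def ray(cal,u,v):
    T=np.array(cal["T"]); d=T[:3,:3]@np.array([(u-cal["cx"])/cal["fx"],(v-cal["cy"])/cal["fy"],1.0]); return T[:3,3],d
def atz(cal,u,v,z):
    o,d=ray(cal,u,v); return o+d*(z-o[2])/d[2]
def tri(rs):
    A=np.zeros((3,3));b=np.zeros(3)
    for o,d in rs:
        d=d/np.linalg.norm(d);P=np.eye(3)-d[:,None]*d;A+=P;b+=P@o
    x=np.linalg.solve(A,b); return x,[np.linalg.norm((np.eye(3)-np.outer(d,d)/(d@d))@(x-o))*1e3 for o,d in rs]
def proj(cal,p):
    T=np.array(cal["T"]); q=T[:3,:3].T@(np.asarray(p)-T[:3,3]); return cal["fx"]*q[0]/q[2]+cal["cx"],cal["fy"]*q[1]/q[2]+cal["cy"]
E
python3 - <<'E'
from h import *
S=bot.calibration("scene");D=bot.calibration("side")
r=lambda p:np.round(p,4)
print("bulb",r(atz(S,254.9,174.4,.105)),r(atz(D,291,241.8,.105)),tri([ray(S,254.9,174.4),ray(D,291,241.8)]))
c2=lambda x,y:(200+x/7,145+y/7); c1=lambda x,y:(290+x/6,215+y/6)
for n,p,z in [("baseL",(45,330),.012),("baseB",(155,580),.012),("baseR",(530,490),.012),("baseT",(395,250),.012),("handletop",(253,55),.095),("wheel",(295,300),.03)]:
    print("side",n,r(atz(D,*c2(*p),z)))
for n,p,z in [("baseLeft(jawend)",(40,250),.012),("base right",(712,335),.012),("base bottom",(250,440),.012)]:
    print("scene",n,r(atz(S,*c1(*p),z)))
E
```

```text
bulb [0.5888 0.1073 0.105 ] [0.5972 0.1224 0.105 ] (array([0.59473282, 0.11572581, 0.09843423]), [np.float64(1.1085044183893187), np.float64(1.1085044183893749)])
side baseL [ 0.6796 -0.287   0.012 ]
side baseB [ 0.6992 -0.1059  0.012 ]
side baseR [ 0.5355 -0.0836  0.012 ]
side baseT [ 0.5124 -0.2672  0.012 ]
side handletop [ 0.5507 -0.3317  0.095 ]
side wheel [ 0.5784 -0.2317  0.03  ]
scene baseLeft(jawend) [ 0.527  -0.1021  0.012 ]
scene base right [ 0.6739 -0.297   0.012 ]
scene base bottom [ 0.5114 -0.2176  0.012 ]
```

The dropper is at about (0.594, 0.116), and the two cameras disagree by a few mm. I'll move over it and refine with the wrist camera.

>>> {"method": "servo_tool", "body": {
  "plan": [
    [30, -36, 3, 0, -1],
    [60, -73, 6, 0, -1],
    [90, -109, 9, 0, -1],
    [120, -146, 12, 0, -1],
    [150, -182, 15, 0, -1],
    [180, -219, 18, 0, -1],
    [210, -255, 20, 0, -1],
    [240, -292, 20, 0, -1],
    [270, -328, 20, 0, -1],
    [300, -365, 20, 0, -1]
  ]
}}

```text
clock: 0.98
position: [0.47, 0.2673, 0.2511]
tool_rot: [3.141, 0.0, 2.808]
force: [0.3, 0.5, -1.1]
grip_width: 0.0855
```

>>> {"method": "servo_tool", "body": {
  "plan": [
    [25, -30, 0, 0, -1],
    [50, -60, 0, 0, -1],
    [70, -85, 0, 0, -1],
    [85, -103, 0, 0, -1],
    [90, -109, 0, 0, -1],
    [90, -109, 0, 0, -1],
    [90, -109, 0, 0, -1],
    [90, -109, 0, 0, -1],
    [90, -109, 0, 0, -1],
    [90, -109, 0, 0, -1]
  ]
}}

```text
clock: 1.82
position: [0.5585, 0.1612, 0.251]
tool_rot: [3.141, -0.0, 2.809]
force: [-0.5, 1.3, -0.3]
grip_width: 0.0855
```

```bash
python3 - <<'E'
from h import *
import cv2,pickle
o=bot.observe();print({k:np.round(o[k],3).tolist() for k in("clock","position","tool_rot","qpos")})
c=bot.calibration("wrist");pickle.dump(c,open("w1.pkl","wb"));cv2.imwrite("pics/w1.png",bot.grab_frame("wrist"))
cv2.imwrite("pics/s1.png",bot.grab_frame("scene"))
E
```

```text
{'clock': 1.817, 'position': [0.559, 0.161, 0.251], 'tool_rot': [3.141, -0.0, 2.809], 'qpos': [-0.459, 0.433, 0.106, 1.702, -0.053, 1.01, 0.904]}
```

View pics/w1.png

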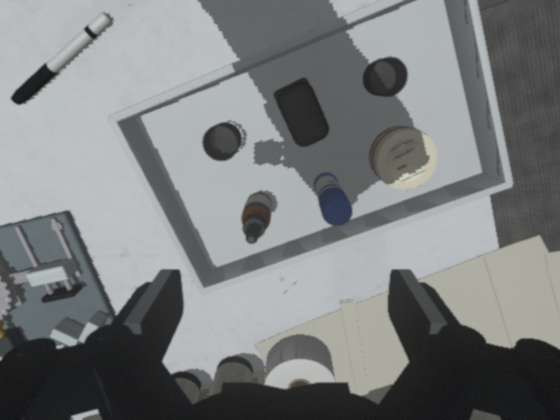

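View pics/s1.png

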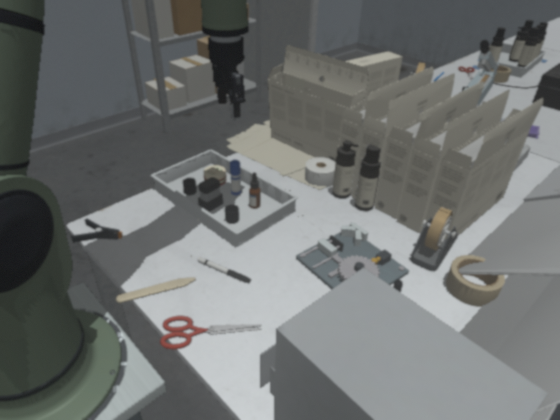

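The wrist view shows the bulb tip at about (252,240) and the bottle base at about (262,197). Tray rim corners are at (203,287), (511,186) and (110,117). Computing positions.

```bash
python3 - <<'E'
from h import *
import cv2,pickle
c=pickle.load(open("w1.pkl","rb"));r=lambda p:np.round(p,4)
print("bulb",r(atz(c,252,240,.105)))
S=bot.calibration("scene");D=bot.calibration("side")
print("tri",tri([ray(c,252,240),ray(S,254.9,174.4),ray(D,291,241.8)]))
print("body top center ", r(atz(c,257,214,.065)))
cs=[r(atz(c,*p,.046)) for p in [(203,287),(511,186),(110,117)]];print(cs)
d=cs[1]-cs[0];print(np.degrees(np.arctan2(d[1],d[0])),np.linalg.norm(d),np.linalg.norm(cs[2]-cs[0]))
im=cv2.imread("pics/w1.png")[120:280,180:380];cv2.imwrite("pics/w1c.png",cv2.resize(im,None,fx=4,fy=3.7,interpolation=2))
im=cv2.imread("pics/w1.png")[120:270,190:390];cv2.imwrite("pics/w1c.png",cv2.resize(im,None,fx=4,fy=4,interpolation=2))
E
```

```text
bulb [0.5959 0.1184 0.105 ]
tri (array([0.59621715, 0.11674728, 0.0989444 ]), [np.float64(1.886695488350811), np.float64(1.3549643074683673), np.float64(1.9666202325300148)])
body top center  [0.5871 0.1231 0.065 ]
[array([0.6542, 0.0329, 0.046 ]), array([0.6481, 0.3719, 0.046 ]), array([0.456 , 0.0215, 0.046 ])]
91.03087475114003 0.3390548775640899 0.19852757994797599
```

View pics/w1c.png

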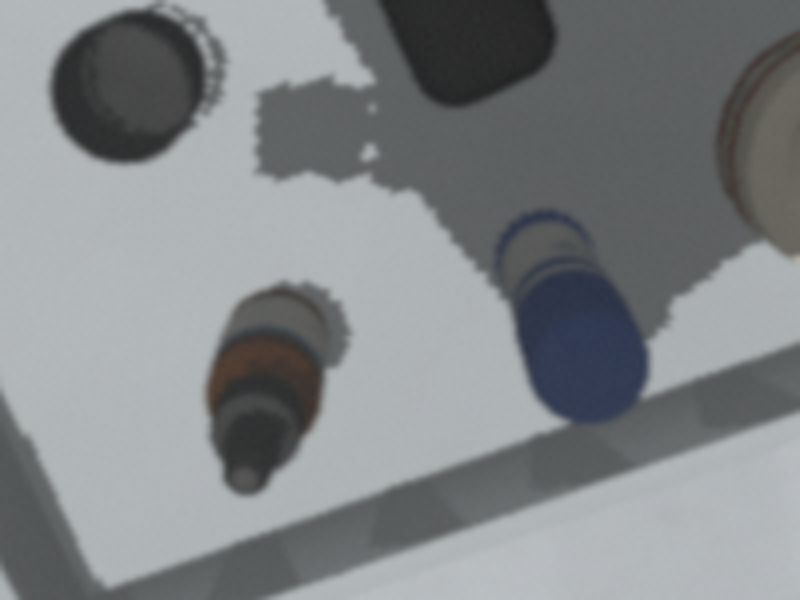

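>>> {"method": "servo_tool", "body": {
  "plan": [
    [7, -9, -10, 0.08, -1],
    [15, -18, -23, 0.16, -1],
    [22, -27, -38, 0.24, -1],
    [30, -36, -52, 0.31, -1],
    [37, -44, -66, 0.333, -1],
    [37, -44, -66, 0.333, -1],
    [37, -44, -66, 0.333, -1],
    [37, -44, -66, 0.333, -1],
    [37, -44, -66, 0.333, -1],
    [37, -44, -66, 0.333, -1]
  ]
}}

```text
clock: 2.75
position: [0.5961, 0.1169, 0.1858]
tool_rot: [3.141, 0.001, 3.141]
force: [0.1, 0.7, 0.5]
grip_width: 0.0856
```

```bash
python3 - <<'E'
from h import *
import cv2,pickle
o=bot.observe();print({k:np.round(o[k],3).tolist() for k in("clock","position","tool_rot","qpos")})
c=bot.calibration("wrist");pickle.dump(c,open("w2.pkl","wb"));cv2.imwrite("pics/w2.png",bot.grab_frame("wrist"))
print(np.round(c["T"],3).tolist())
for z in(.03,.105):print(proj(c,[.596,.117,z]))
E
```

```text
{'clock': 2.75, 'position': [0.596, 0.117, 0.186], 'tool_rot': [3.141, 0.001, 3.141], 'qpos': [-0.311, 0.543, 0.029, 1.696, -0.02, 0.901, 1.296]}
[[-0.001, 0.951, 0.31, 0.517], [1.0, 0.001, 0.0, 0.117], [0.0, 0.31, -0.951, 0.327], [0.0, 0.0, 0.0, 1.0]]
(np.float64(284.5203624437487), np.float64(182.43136577008855))
(np.float64(284.3754428874418), np.float64(211.47478641689932))
```

View pics/w2.png

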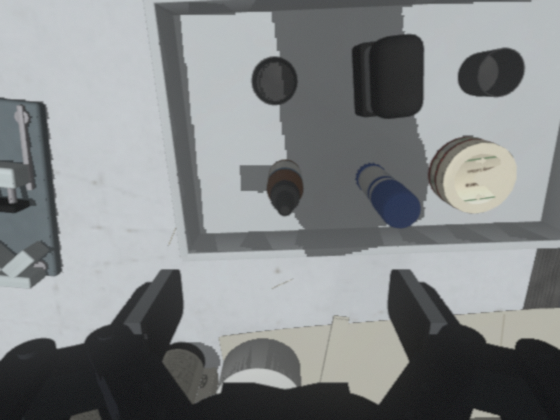

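The bulb top is at about (286,208), within 2 mm of where I projected it. Descending.

>>> {"method": "servo_tool", "body": {
  "plan": [
    [-2, 1, -20, 0, -1],
    [-2, 1, -40, 0, -1],
    [-2, 1, -60, 0, -1],
    [-2, 1, -80, 0, -1],
    [-2, 1, -100, 0, -1],
    [-2, 1, -117, 0, -1],
    [-2, 1, -130, 0, -1],
    [-2, 1, -140, 0, -1],
    [-2, 1, -146, 0, -1],
    [-2, 1, -146, 0, -1]
  ],
  "squeeze": 30
}}

```text
clock: 3.63
position: [0.5988, 0.118, 0.0431]
tool_rot: [3.139, 0.01, 3.139]
force: [-4.9, -6.2, 52.7]
grip_width: 0.0856
```

```bash
python3 - <<'E'
from h import *
import cv2
cv2.imwrite("pics/w3.png",bot.grab_frame("wrist"))
im=bot.grab_frame("side")[170:310,200:400];cv2.imwrite("pics/d3.png",cv2.resize(im,None,fx=4,fy=4,interpolation=2))
E
```

```text
(no output)
```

View pics/w3.png

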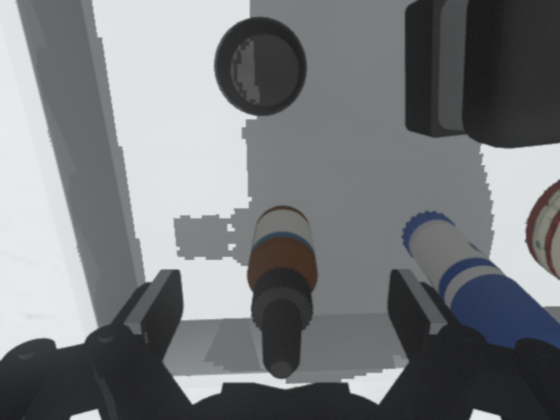

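View pics/d3.png

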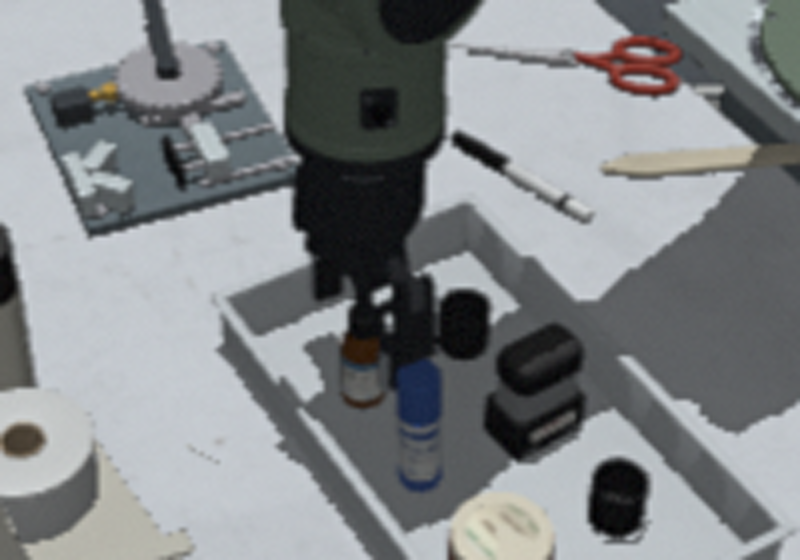

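```bash
python3 - <<'E'
from h import *
o=bot.observe();print({k:np.round(o[k],3).tolist() for k in("clock","position","tool_rot","force","moment","qd")})
E
```

```text
{'clock': 3.733, 'position': [0.598, 0.118, 0.043], 'tool_rot': [3.139, 0.009, 3.139], 'force': [-4.381, -5.25, 50.853], 'moment': [2.431, 0.515, 0.296], 'qd': [0.0, -0.001, -0.002, 0.006, 0.001, 0.003, -0.001]}
```

Static 50 N upward, and the moment places it near the +y finger. I'll lift off straight away and work out what it is touching.

>>> {"method": "servo_tool", "body": {
  "plan": [
    [0, 0, 5, 0, -1],
    [0, 0, 10, 0, -1],
    [0, 0, 20, 0, -1],
    [0, 0, 35, 0, -1],
    [0, 0, 50, 0, -1],
    [0, 0, 60, 0, -1],
    [0, 0, 60, 0, -1],
    [0, 0, 60, 0, -1],
    [0, 0, 60, 0, -1],
    [0, 0, 60, 0, -1]
  ]
}}

```text
clock: 4.57
position: [0.5937, 0.117, 0.0982]
tool_rot: [-3.141, -0.001, 3.141]
force: [-0.6, -0.7, 0.2]
grip_width: 0.0859
```

```bash
python3 - <<'E'
from h import *
import cv2,pickle
c=pickle.load(open("w2.pkl","rb"))
print("glue top from w2",atz(c,403,208,.101),"bulb",atz(c,286,208,.105))
c=bot.calibration("wrist");pickle.dump(c,open("w4.pkl","wb"));cv2.imwrite("pics/w4.png",bot.grab_frame("wrist"))
im=bot.grab_frame("side")[170:310,200:400];cv2.imwrite("pics/d4.png",cv2.resize(im,None,fx=4,fy=4,interpolation=2))
E
```

```text
glue top from w2 [0.59489411 0.19666608 0.101     ] bulb [0.59356829 0.11807166 0.105     ]
```

View pics/w4.png

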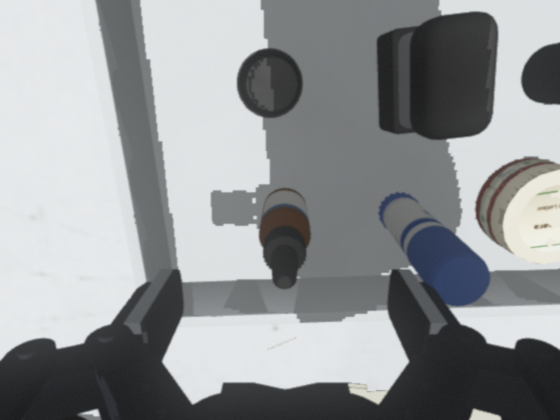

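View pics/d4.png

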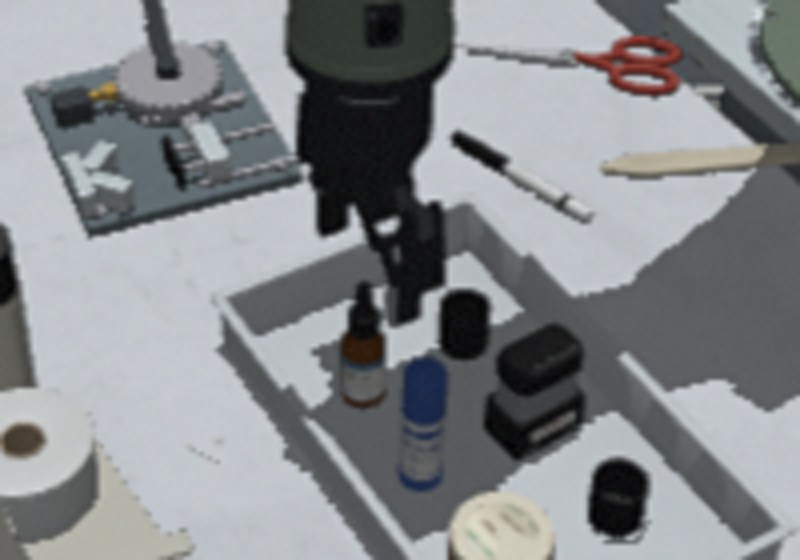

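A gripper knuckle hit the glue stick's top. The stick is only about 79 mm away in y, and it is still standing in place. I'll turn the gripper 90° so it opens along x, and open it only part way.

>>> {"method": "servo_tool", "body": {
  "plan": [
    [0, 0, 10, -0.1, -1],
    [0, 0, 25, -0.22, -1],
    [0, 0, 40, -0.34, -1],
    [0, 0, 50, -0.46, -1],
    [0, 0, 60, -0.58, -0.4],
    [0, 0, 60, -0.7, -0.4],
    [0, 0, 60, -0.82, -0.4],
    [0, 0, 60, -0.94, -0.4],
    [0, 0, 60, -1.06, -0.4],
    [0, 0, 60, -1.18, -0.4]
  ]
}}

```text
clock: 5.5
position: [0.5939, 0.1171, 0.1586]
tool_rot: [-3.141, 0.0, 1.955]
force: [0.6, -0.6, 0.1]
grip_width: 0.0595
```

>>> {"method": "servo_tool", "body": {
  "plan": [
    [0, 1, 0, -0.1, -0.4],
    [0, 1, 0, -0.2, -0.4],
    [0, 1, 0, -0.3, -0.4],
    [0, 1, 0, -0.39, -0.4],
    [0, 1, 0, -0.39, -0.4],
    [0, 1, 0, -0.39, -0.4],
    [0, 1, 0, -0.39, -0.4],
    [0, 1, 0, -0.39, -0.4],
    [0, 1, 0, -0.39, -0.4],
    [0, 1, 0, -0.39, -0.4]
  ]
}}

```text
clock: 6.33
position: [0.5941, 0.118, 0.159]
tool_rot: [-3.142, -0.0, 1.572]
force: [-1.3, -0.1, -0.4]
grip_width: 0.0597
```

```bash
python3 - <<'E'
from h import *
import cv2,pickle
c=pickle.load(open("w4.pkl","rb"))
print("bulb w4",atz(c,284,280,.105),"glue",atz(c,462,282,.101))
o=bot.observe();print({k:np.round(o[k],3).tolist() for k in("clock","position","tool_rot","qpos","grip_width")})
c=bot.calibration("wrist");pickle.dump(c,open("w5.pkl","wb"));cv2.imwrite("pics/w5.png",bot.grab_frame("wrist"))
E
```

```text
bulb w4 [0.59365  0.117102 0.105   ] glue [0.59692566 0.19565832 0.101     ]
{'clock': 6.333, 'position': [0.594, 0.118, 0.159], 'tool_rot': [-3.142, -0.0, 1.572], 'qpos': [-0.6, 0.622, 0.457, 1.738, -0.345, 0.863, 0.011], 'grip_width': 0.06}
```

View pics/w5.png

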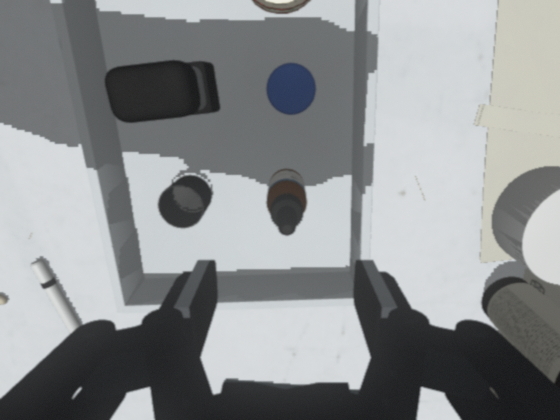

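The bulb is centred at (287,230) and the glue stick is clear of the fingers. Descending.

>>> {"method": "servo_tool", "body": {
  "plan": [
    [0, 0, -20, 0, -0.4],
    [0, 0, -40, 0, -0.4],
    [0, 0, -60, 0, -0.4],
    [0, 0, -75, 0, -0.4],
    [0, 0, -85, 0, -0.4],
    [0, 0, -92, 0, -0.4],
    [0, 0, -98, 0, -0.4],
    [0, 0, -104, 0, -0.4],
    [0, 0, -107, 0, -0.4],
    [0, 0, -107, 0, -0.4]
  ]
}}

```text
clock: 7.22
position: [0.594, 0.1181, 0.0517]
tool_rot: [-3.141, 0.0, 1.571]
force: [-0.4, 0.0, 0.1]
grip_width: 0.0597
```

>>> {"method": "servo_tool", "body": {
  "plan": [
    [0, 0, -4, 0, -0.4],
    [0, 0, -8, 0, -0.4],
    [0, 0, -11, 0, -0.4],
    [0, 0, -11, 0, 0],
    [0, 0, -11, 0, 0.5],
    [0, 0, -11, 0, 1],
    [0, 0, -11, 0, 1],
    [0, 0, -11, 0, 1],
    [0, 0, -11, 0, 1],
    [0, 0, -11, 0, 1]
  ],
  "squeeze": 30
}}

```text
clock: 8.05
position: [0.5942, 0.1181, 0.0411]
tool_rot: [3.141, -0.0, 1.571]
force: [0.9, 0.6, 2.2]
grip_width: 0.029
```

```bash
python3 - <<'E'
from h import *
import cv2
cv2.imwrite("pics/w6.png",bot.grab_frame("wrist"))
im=bot.grab_frame("side")[170:310,200:400];cv2.imwrite("pics/d6.png",cv2.resize(im,None,fx=4,fy=4,interpolation=2))
o=bot.observe();print({k:np.round(o[k],3).tolist() for k in("clock","position","force","grip_width")})
E
```

```text
{'clock': 8.15, 'position': [0.594, 0.118, 0.041], 'force': [0.789, -0.723, 2.244], 'grip_width': 0.029}
```

View pics/d6.png

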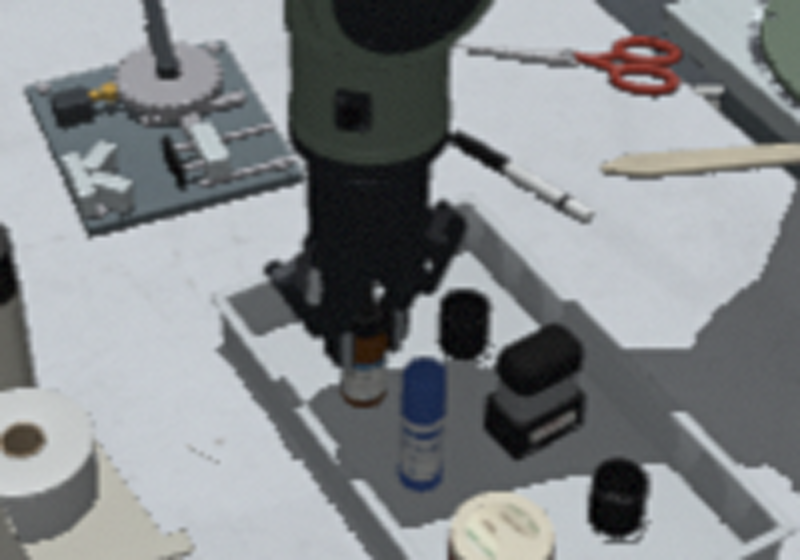

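View pics/w6.png

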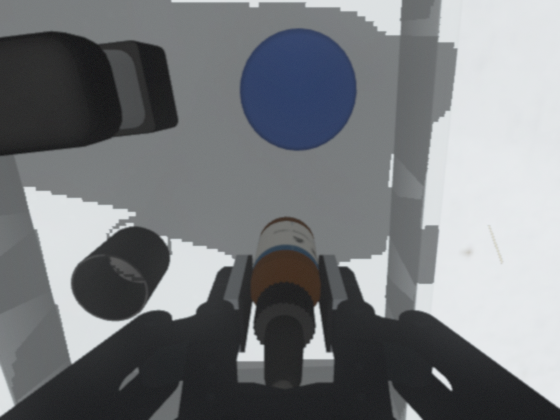

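Gripped, with a 29 mm opening. Lifting and moving to a viewing pose near the clamp.

>>> {"method": "servo_tool", "body": {
  "plan": [
    [0, 0, 15, 0, 1],
    [0, 0, 40, 0, 1],
    [0, 0, 75, 0, 1],
    [0, 0, 110, 0, 1],
    [5, -20, 135, 0, 1],
    [12, -50, 150, 0, 1],
    [20, -85, 159, 0, 1],
    [27, -120, 159, 0, 1],
    [33, -155, 159, 0, 1],
    [36, -178, 159, 0, 1]
  ]
}}

```text
clock: 8.98
position: [0.6301, -0.0637, 0.2003]
tool_rot: [3.141, 0.001, 1.568]
force: [0.1, -0.1, -0.6]
grip_width: 0.0294
```

>>> {"method": "servo_tool", "body": {
  "plan": [
    [0, 0, 0, 0, 1],
    [0, 0, 0, 0, 1],
    [0, 0, 0, 0, 1],
    [0, 0, 0, 0, 1],
    [0, 0, 0, 0, 1],
    [0, 0, 0, 0, 1],
    [0, 0, 0, 0, 1],
    [0, 0, 0, 0, 1],
    [0, 0, 0, 0, 1],
    [0, 0, 0, 0, 1]
  ]
}}

```text
clock: 9.82
position: [0.6301, -0.0598, 0.2]
tool_rot: [-3.142, 0.0, 1.571]
force: [-0.9, -0.4, -0.1]
grip_width: 0.029
```

```bash
python3 - <<'E'
from h import *
import cv2,pickle
o=bot.observe();print({k:np.round(o[k],4).tolist() for k in("clock","position","tool_rot","force","grip_width")})
c=bot.calibration("wrist");pickle.dump(c,open("w7.pkl","wb"));im=bot.grab_frame("wrist");cv2.imwrite("pics/w7.png",im)
E
```

```text
{'clock': 9.8167, 'position': [0.6301, -0.0598, 0.2], 'tool_rot': [-3.1416, 0.0, 1.5708], 'force': [-0.9, -0.4037, -0.1324], 'grip_width': 0.029}
```

View pics/w7.png

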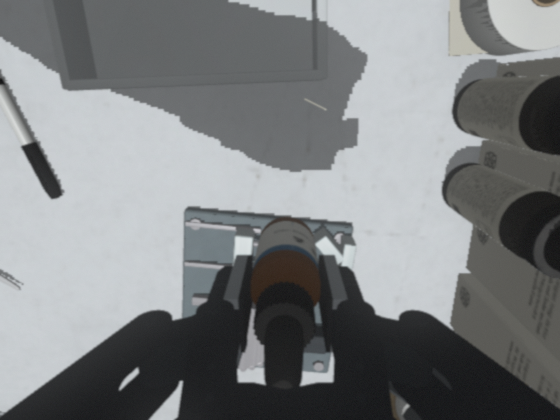

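The clamp is behind the gripper in this view, because image up is +y. Moving further to -y to see it unobstructed.

>>> {"method": "servo_tool", "body": {
  "plan": [
    [-2, -20, 0, 0, 1],
    [-4, -50, 0, 0, 1],
    [-6, -80, 0, 0, 1],
    [-8, -110, 0, 0, 1],
    [-10, -140, 0, 0, 1],
    [-10, -160, 0, 0, 1],
    [-10, -170, 0, 0, 1],
    [-10, -175, 0, 0, 1],
    [-10, -175, 0, 0, 1],
    [-10, -175, 0, 0, 1]
  ]
}}

```text
clock: 10.7
position: [0.6204, -0.2336, 0.1998]
tool_rot: [-3.141, -0.001, 1.572]
force: [0.2, 0.3, -0.8]
grip_width: 0.0292
```

```bash
python3 - <<'E'
from h import *
import cv2,pickle
o=bot.observe();print({k:np.round(o[k],4).tolist() for k in("clock","position","tool_rot","force","grip_width")})
c=bot.calibration("wrist");pickle.dump(c,open("w8.pkl","wb"));im=bot.grab_frame("wrist");cv2.imwrite("pics/w8.png",im)
cv2.imwrite("pics/w8c.png",cv2.resize(im[20:300,130:430],None,fx=2.6,fy=2.1*2.6/2.6,interpolation=2) if 0 else cv2.resize(im[0:240,120:400],None,fx=2.5,fy=2.5,interpolation=2))
E
```

```text
{'clock': 10.7, 'position': [0.6204, -0.2336, 0.1998], 'tool_rot': [-3.1415, -0.0007, 1.5718], 'force': [0.1817, 0.2713, -0.8189], 'grip_width': 0.0292}
```

View pics/w8.png

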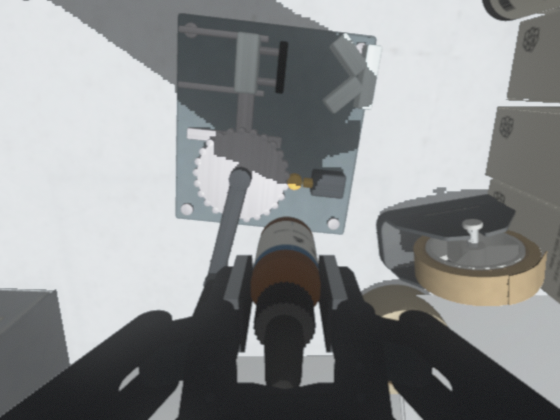

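View pics/w8c.png

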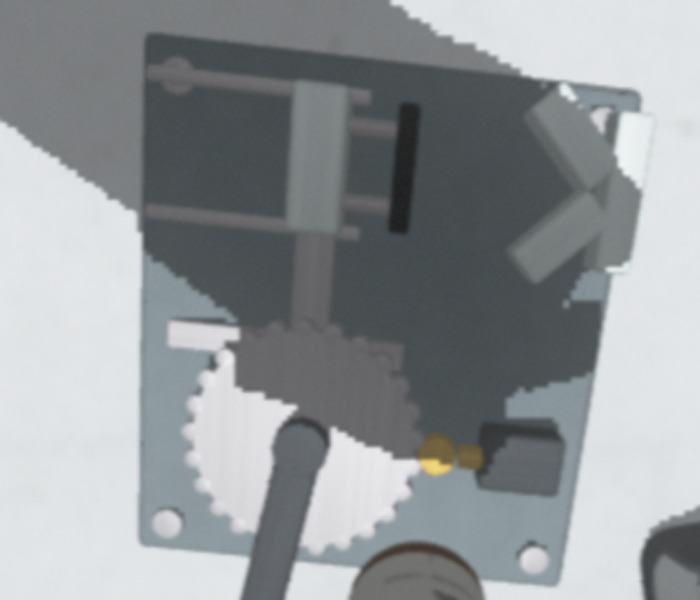

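```bash
python3 - <<'E'
from h import *
import pickle
c=pickle.load(open("w8.pkl","rb"));P=lambda x,y,z:atz(c,120+x/2.5,y/2.5,z)
B=[P(*p,.012) for p in[(146,33),(641,92),(557,587),(139,546)]]
for i in range(4):
    d=B[(i+1)%4]-B[i];print("edge",np.round(B[i][:2],4),np.linalg.norm(d),np.degrees(np.arctan2(d[1],d[0])))
a=P(527,112,.047);ap=P(584,189,.047);b=P(508,250,.047)
ap2=ap
u=(a-ap);v=(b-ap);print("V",a,ap,b,np.linalg.norm(u),np.linalg.norm(v))
u/=np.linalg.norm(u);v/=np.linalg.norm(v);print("angle",np.degrees(np.arccos(u@v)));w=u+v;w/=np.linalg.norm(w)
print("x axis deg",np.degrees(np.arctan2(-w[1],-w[0])));n=ap+w*.0212;print("nest",n)
p1=P(419,105,.047);p2=P(408,233,.047);m=(p1+p2)/2;d=p1-p2;print("pad",p1,p2,np.linalg.norm(d),"normal deg",np.degrees(np.arctan2(-d[0],d[1])))
x=np.array([d[1],-d[0],0])/np.linalg.norm(d);print("pad->nest",(n-m)@x, "lat",(n-m)@np.array([-x[1],x[0],0]),"nest from pad",m+.035*x)
for z in(.04,.05,.08):print("hub",z,P(302,440,z))
E
```

```text
edge [ 0.5324 -0.0959] 0.16652936385973294 -6.046071731918589
edge [ 0.698  -0.1135] 0.18214134461920384 -95.97035486001468
edge [ 0.679  -0.2946] 0.16671592793600506 174.08664654340032
edge [ 0.5132 -0.2775] 0.1825273693121184 83.97106247109829
V [ 0.65561424 -0.12339764  0.047     ] [ 0.6742871  -0.14540655  0.047     ] [ 0.65125543 -0.16372176  0.047     ] 0.028862913837015523 0.029426252410738395
angle 88.18035075698488
x axis deg -5.5978038800988275
nest [ 0.6531882  -0.14333861  0.047     ]
pad [ 0.62279075 -0.12151264  0.047     ] [ 0.6194711  -0.15862044  0.047     ] 0.03725598920781036 normal deg -5.112044553755749
pad->nest 0.03222131152135412 lat -0.0004026319015447875 nest from pad [ 0.65599171 -0.14318517  0.047     ]
hub 0.04 [ 0.58264055 -0.22755617  0.04      ]
hub 0.05 [ 0.58391206 -0.22511344  0.05      ]
hub 0.08 [ 0.5877266  -0.21778524  0.08      ]
```

The clamp is clearly visible. Its x axis is at about -6°, the nest is about (0.653,-0.143), and the pad's face is about 33 mm away, which is consistent. I'll aim for a point 5 mm short of the nest, at (0.6485,-0.143).

>>> {"method": "servo_tool", "body": {
  "plan": [
    [4, 12, 0, -0.03, 1],
    [9, 30, -5, -0.06, 1],
    [15, 50, -20, -0.09, 1],
    [21, 70, -40, -0.105, 1],
    [26, 84, -60, -0.105, 1],
    [28, 91, -80, -0.105, 1],
    [28, 91, -95, -0.105, 1],
    [28, 91, -100, -0.105, 1],
    [28, 91, -100, -0.105, 1],
    [28, 91, -100, -0.105, 1]
  ]
}}

```text
clock: 11.58
position: [0.6483, -0.1438, 0.1007]
tool_rot: [3.141, 0.0, 1.466]
force: [0.1, 0.1, -0.5]
grip_width: 0.0289
```

```bash
python3 - <<'E'
from h import *
import cv2,pickle
o=bot.observe();print({k:np.round(o[k],4).tolist() for k in("clock","position","tool_rot","force","grip_width")})
im=bot.grab_frame("side")[130:250,170:300];cv2.imwrite("pics/d9.png",cv2.resize(im,None,fx=5,fy=5,interpolation=2))
im=bot.grab_frame("scene")[190:310,280:430];cv2.imwrite("pics/s9.png",cv2.resize(im,None,fx=5,fy=5,interpolation=2))
im=bot.grab_frame("wrist");cv2.imwrite("pics/w9.png",im)
E
```

```text
{'clock': 11.5833, 'position': [0.6483, -0.1438, 0.1007], 'tool_rot': [3.1411, 0.0002, 1.466], 'force': [0.0707, 0.1128, -0.4698], 'grip_width': 0.0289}
```

View pics/d9.png

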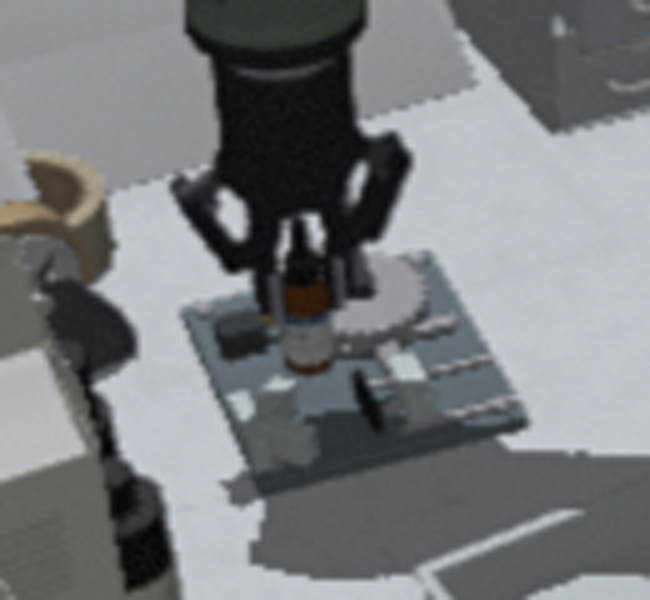

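View pics/s9.png

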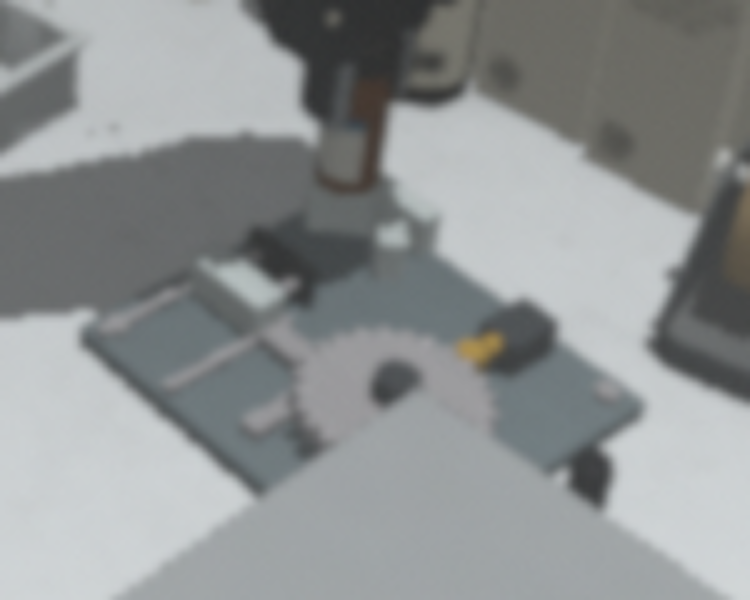

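View pics/w9.png

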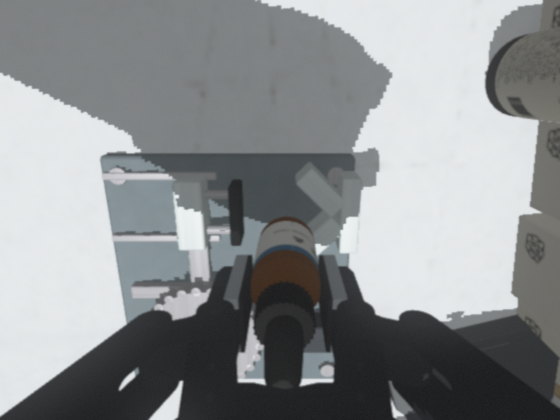

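>>> {"method": "servo_tool", "body": {
  "plan": [
    [0, 0, -7, 0, 1],
    [0, 0, -14, 0, 1],
    [0, 0, -21, 0, 1],
    [0, 0, -28, 0, 1],
    [0, 0, -34, 0, 1],
    [0, 0, -39, 0, 1],
    [0, 0, -43, 0, 1],
    [0, 0, -46, 0, 1],
    [0, 0, -46, 0, 1],
    [0, 0, -46, 0, 1]
  ]
}}

```text
clock: 12.57
position: [0.6481, -0.144, 0.0539]
tool_rot: [-3.142, 0.0, 1.466]
force: [0.1, 0.1, 0.2]
grip_width: 0.0289
```

```bash
python3 - <<'E'
from h import *
import cv2,pickle
o=bot.observe();print({k:np.round(o[k],4).tolist() for k in("clock","position","tool_rot","force","grip_width")})
im=bot.grab_frame("side")[130:250,170:300];cv2.imwrite("pics/d10.png",cv2.resize(im,None,fx=5,fy=5,interpolation=2))
im=bot.grab_frame("wrist");cv2.imwrite("pics/w10.png",im)
E
```

```text
{'clock': 12.5667, 'position': [0.6481, -0.144, 0.0539], 'tool_rot': [-3.1415, 0.0, 1.4657], 'force': [0.1254, 0.085, 0.1725], 'grip_width': 0.0289}
```

View pics/d10.png

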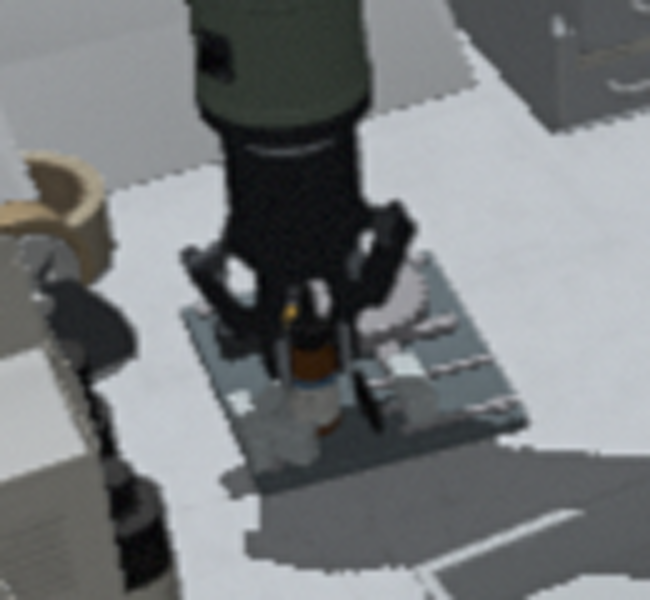

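View pics/w10.png

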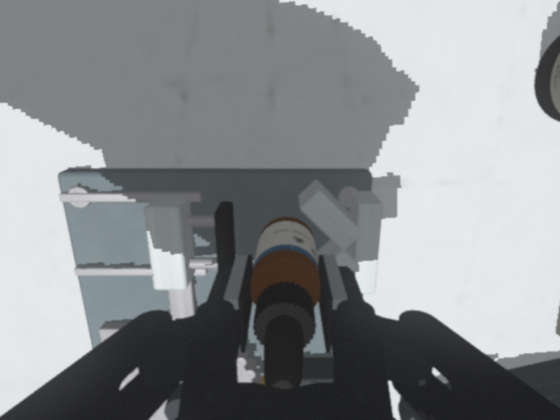

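>>> {"method": "servo_tool", "body": {
  "plan": [
    [0, 1, -1, 0, 1],
    [0, 1, -2, 0, 1],
    [0, 1, -3, 0, 1],
    [0, 1, -3.5, 0, 1],
    [0, 1, -3.5, 0, 1],
    [0, 1, -3.5, 0, 1],
    [0, 1, -3.5, 0, 1],
    [0, 1, -3.5, 0, 1],
    [0, 1, -3.5, 0, 1],
    [0, 1, -3.5, 0, 1]
  ]
}}

```text
clock: 13.5
position: [0.6481, -0.1429, 0.0505]
tool_rot: [3.142, -0.0, 1.466]
force: [-0.6, 1.0, -0.4]
grip_width: 0.0291
```

>>> {"method": "servo_tool", "body": {
  "plan": [
    [0, 0, 0, 0, 0.2],
    [0, 0, 0, 0, 0.1],
    [0, 0, 0, 0, 0],
    [0, 0, 0, 0, -0.1],
    [0, 0, 0, 0, -0.2],
    [0, 0, 0, 0, -0.3],
    [0, 0, 0, 0, -0.3],
    [0, 0, 0, 0, -0.3],
    [0, 0, 5, 0, -0.3],
    [0, 0, 15, 0, -0.3]
  ]
}}

```text
clock: 14.33
position: [0.6475, -0.1428, 0.0651]
tool_rot: [-3.14, -0.0, 1.466]
force: [0.8, 0.4, -0.4]
grip_width: 0.0553
```

```bash
python3 - <<'E'
from h import *
import cv2,pickle
o=bot.observe();print({k:np.round(o[k],4).tolist() for k in("clock","position","tool_rot","force","grip_width")})
im=bot.grab_frame("side")[130:250,170:300];cv2.imwrite("pics/d11.png",cv2.resize(im,None,fx=5,fy=5,interpolation=2))
im=bot.grab_frame("wrist");cv2.imwrite("pics/w11.png",im)
E
```

```text
{'clock': 14.3333, 'position': [0.6475, -0.1428, 0.0651], 'tool_rot': [-3.1399, -0.0, 1.4657], 'force': [0.7709, 0.3615, -0.3862], 'grip_width': 0.0553}
```

View pics/d11.png

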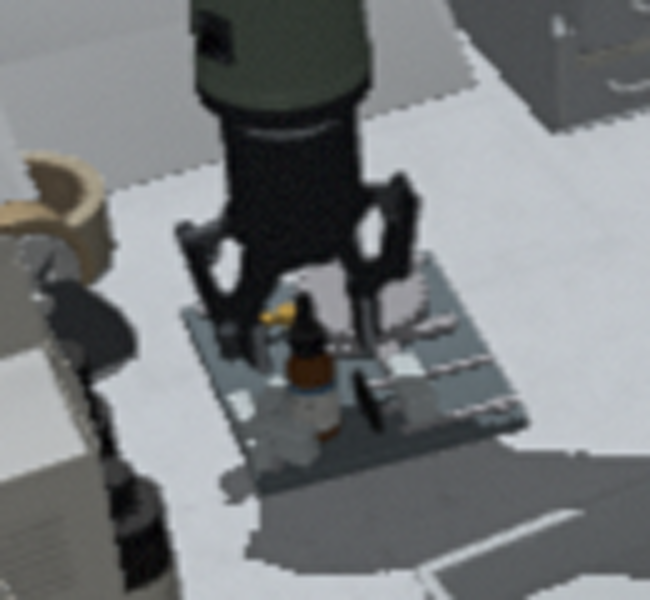

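View pics/w11.png

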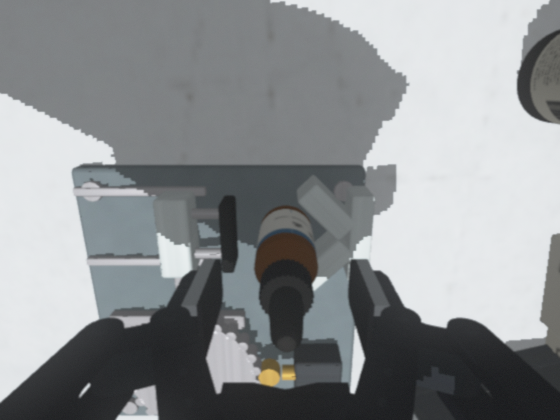

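The bottle stands upright, released, between the pad and the V. Next I go straight up and over to above the handle, turning the jaws to lie along the lever's tangent.

>>> {"method": "servo_tool", "body": {
  "plan": [
    [0, 0, 15, 0, -0.3],
    [0, 0, 40, 0, -0.3],
    [0, 0, 75, 0, -0.3],
    [0, 0, 110, 0, -0.3],
    [-5, -10, 140, -0.03, -0.3],
    [-18, -32, 145, -0.07, -0.3],
    [-36, -66, 145, -0.12, -0.3],
    [-54, -100, 145, -0.16, -0.3],
    [-72, -134, 145, -0.19, -0.3],
    [-88, -165, 145, -0.196, -0.3]
  ]
}}

```text
clock: 15.27
position: [0.5584, -0.3099, 0.2115]
tool_rot: [3.141, 0.0, 1.267]
force: [0.2, 0.6, -0.6]
grip_width: 0.0554
```

>>> {"method": "servo_tool", "body": {
  "plan": [
    [-6, -14, 0, 0, -0.3],
    [-9, -20, 0, 0, -0.3],
    [-9, -20, 0, 0, -0.3],
    [-9, -20, 0, 0, -0.3],
    [-9, -20, 0, 0, -0.3],
    [-9, -20, 0, 0, -0.3],
    [-9, -20, 0, 0, -0.3],
    [-9, -20, 0, 0, -0.3],
    [-9, -20, 0, 0, -0.3],
    [-9, -20, 0, 0, -0.3]
  ]
}}

```text
clock: 16.1
position: [0.5512, -0.3277, 0.2104]
tool_rot: [-3.142, 0.0, 1.27]
force: [0.2, -0.4, -1.1]
grip_width: 0.0559
```

```bash
python3 - <<'E'
from h import *
import cv2,pickle
o=bot.observe();print({k:np.round(o[k],4).tolist() for k in("clock","position","tool_rot","force","grip_width","qpos")})
c=bot.calibration("wrist");pickle.dump(c,open("w12.pkl","wb"));im=bot.grab_frame("wrist");cv2.imwrite("pics/w12.png",im)
im=bot.grab_frame("side")[130:250,170:300];cv2.imwrite("pics/d12.png",cv2.resize(im,None,fx=5,fy=5,interpolation=2))
E
```

```text
{'clock': 16.1, 'position': [0.5512, -0.3277, 0.2104], 'tool_rot': [-3.1415, 0.0, 1.27], 'force': [0.2201, -0.3667, -1.052], 'grip_width': 0.0559, 'qpos': [0.0891, 0.6357, 0.5618, 1.5966, -0.3802, 1.0203, 0.4633]}
```

View pics/w12.png

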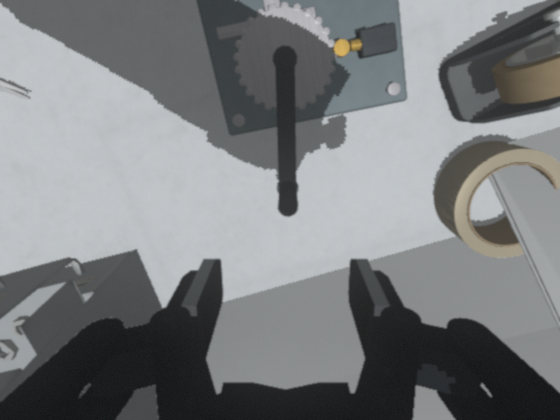

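View pics/d12.png

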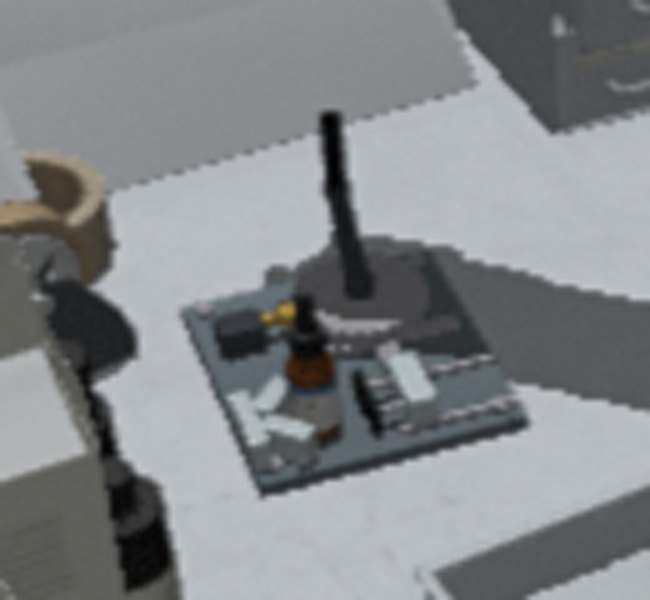

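The handle top is at (288,205) and the hub at (285,57). There is a grey surface edge running from (220,300) to (470,235). Computing positions.

```bash
python3 - <<'E'
from h import *
import pickle
c=pickle.load(open("w12.pkl","rb"));r=lambda p:np.round(p,4)
h=atz(c,288,206,.095);print("handle",r(h))
D=bot.calibration("side");S=bot.calibration("scene")
print("side handle",r(atz(D,170+331/5,130+114/5,.095)),tri([ray(c,288,206),ray(D,170+331/5,130+116/5)]))
for z in(.045,.055):
    a=atz(c,285,57,z);d=(h-a)[:2];print("hub",z,r(a),np.linalg.norm(d),np.degrees(np.arctan2(d[1],d[0])))
for p in[(220,300),(470,235),(137,250),(165,310),(500,180)]:print("edge z0",r(atz(c,*p,0)),"z.1",r(atz(c,*p,.1)))
for p in[(100,180),(260,145),(150,100)]:print("side",r(atz(D,*p,0)),r(atz(D,*p,.1)))
E
```

```text
handle [ 0.552  -0.3346  0.095 ]
side handle [ 0.5504 -0.3319  0.095 ] (array([ 0.55054446, -0.33528123,  0.0915779 ]), [np.float64(1.213214006866921), np.float64(1.213214006866907)])
hub 0.045 [ 0.5819 -0.2299  0.045 ] 0.10894384669965565 -105.97081029366191
hub 0.055 [ 0.5817 -0.2306  0.055 ] 0.10820927112379147 -105.96351062845547
edge z0 [ 0.4361 -0.4506  0.    ] z.1 [ 0.4757 -0.3941  0.1   ]
edge z0 [ 0.7199 -0.4542  0.    ] z.1 [ 0.6789 -0.3966  0.1   ]
edge z0 [ 0.3719 -0.3652  0.    ] z.1 [ 0.4297 -0.3329  0.1   ]
edge z0 [ 0.3709 -0.4444  0.    ] z.1 [ 0.429  -0.3896  0.1   ]
edge z0 [ 0.7577 -0.4024  0.    ] z.1 [ 0.7059 -0.3595  0.1   ]
side [ 0.9671 -0.5329  0.    ] [ 0.9698 -0.3799  0.1   ]
side [ 0.3984 -0.4776  0.    ] [ 0.4652 -0.3308  0.1   ]
side [ 0.6608 -1.0318  0.    ] [ 0.698  -0.8225  0.1   ]
```

```bash
python3 - <<'E'
import cv2
im=cv2.imread("pics/side0.png")[60:240,120:340];cv2.imwrite("pics/d0c.png",cv2.resize(im,None,fx=3.3,fy=3.3,interpolation=2))
E
```

```text
(no output)
```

View pics/d0c.png

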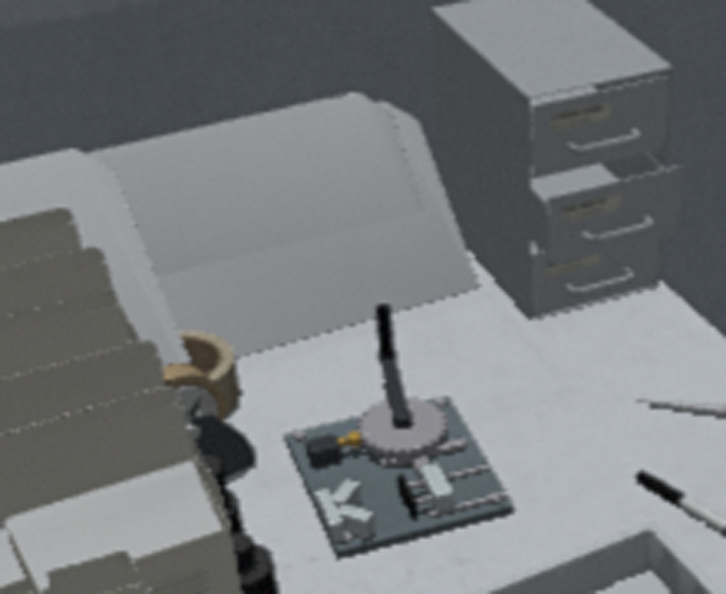

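The handle is at (0.5515,-0.3347) and the lever axis at about (0.582,-0.229). The 109 mm between them matches the given 110. Descending onto the post.

>>> {"method": "servo_tool", "body": {
  "plan": [
    [0, -3, -20, 0, -0.3],
    [0, -7, -45, 0, -0.3],
    [0, -7, -70, 0, -0.3],
    [0, -7, -92, 0, -0.3],
    [0, -7, -112, 0, -0.3],
    [0, -7, -128, 0, -0.3],
    [0, -7, -140, 0, -0.3],
    [0, -7, -148, 0, -0.3],
    [0, -7, -150, 0, -0.3],
    [0, -7, -150, 0, -0.3]
  ],
  "squeeze": 40
}}

```text
clock: 17.03
position: [0.5511, -0.335, 0.0605]
tool_rot: [-3.141, 0.0, 1.27]
force: [0.1, -0.1, -0.0]
grip_width: 0.0555
```

```bash
python3 - <<'E'
from h import *
import cv2,pickle
o=bot.observe();print({k:np.round(o[k],4).tolist() for k in("clock","position","tool_rot","force","grip_width","qpos")})
im=bot.grab_frame("wrist");cv2.imwrite("pics/w13.png",im)
im=bot.grab_frame("side")[110:250,170:300];cv2.imwrite("pics/d13.png",cv2.resize(im,None,fx=4,fy=4,interpolation=2))
E
```

```text
{'clock': 17.0333, 'position': [0.5511, -0.335, 0.0605], 'tool_rot': [-3.1415, 0.0, 1.2697], 'force': [0.0704, -0.1028, -0.0218], 'grip_width': 0.0555, 'qpos': [0.167, 0.8194, 0.4539, 1.6787, -0.4849, 0.7578, 0.553]}
```

View pics/w13.png

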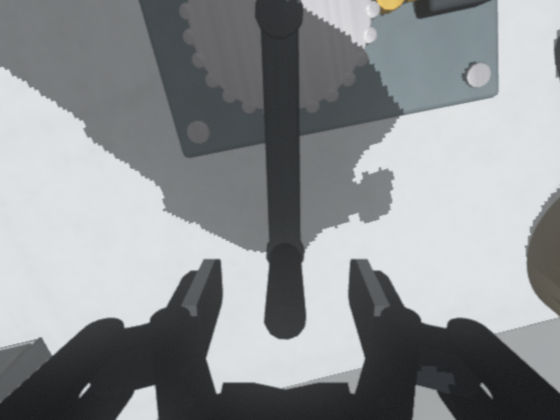

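View pics/d13.png

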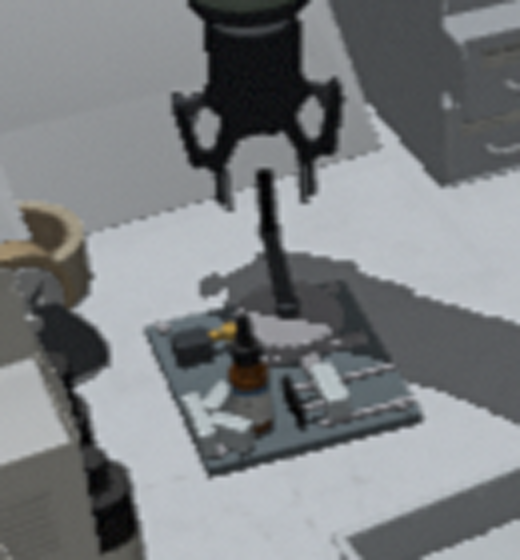

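The post is centred between the fingers. Closing.

>>> {"method": "servo_tool", "body": {
  "plan": [
    [0, 0, 0, 0, 0],
    [0, 0, 0, 0, 0.3],
    [0, 0, 0, 0, 0.6],
    [0, 0, 0, 0, 1],
    [0, 0, 0, 0, 1],
    [0, 0, 0, 0, 1],
    [0, 0, 0, 0, 1],
    [0, 0, 0, 0, 1],
    [0, 0, 0, 0, 1],
    [0, 0, 0, 0, 1]
  ]
}}

```text
clock: 17.97
position: [0.5511, -0.3349, 0.0609]
tool_rot: [3.141, -0.0, 1.27]
force: [-1.7, 2.7, 6.2]
grip_width: 0.015
```

```bash
python3 - <<'E'
from h import *
o=bot.observe();p=o["position"];print({k:np.round(o[k],4).tolist() for k in("clock","position","tool_rot","force","moment","grip_width")})
A=np.array([.5818,-.2293]);h=p[:2]-A;print(np.linalg.norm(h),np.degrees(np.arctan2(h[1],h[0])))
prev=np.zeros(2)
for t in np.arange(.0,.81,.05):
    R=np.array([[np.cos(t),np.sin(t)],[-np.sin(t),np.cos(t)]]);print(round(t,2),np.round((R@h-h)*1e3,1))
E
```

```text
{'clock': 17.9667, 'position': [0.5511, -0.3349, 0.0609], 'tool_rot': [3.1413, -0.0001, 1.2697], 'force': [-1.696, 2.7235, 6.1945], 'moment': [0.3622, 0.4343, -0.0165], 'grip_width': 0.015}
0.1099889115368051 -106.18754675424631
0.0 [0. 0.]
0.05 [-5.2  1.7]
0.1 [-10.4   3.6]
0.15 [-15.4   5.8]
0.2 [-20.4   8.2]
0.25 [-25.2  10.9]
0.3 [-29.8  13.8]
0.35 [-34.4  16.9]
0.4 [-38.7  20.3]
0.45 [-42.9  23.9]
0.5 [-46.9  27.6]
0.55 [-50.7  31.6]
0.6 [-54.3  35.8]
0.65 [-57.7  40.1]
0.7 [-60.8  44.6]
0.75 [-63.8  49.2]
0.8 [-66.5  54. ]
```

Gripped at 15 mm. I'll swing along the arc in stages, turning the gripper with the lever.

>>> {"method": "servo_tool", "body": {
  "plan": [
    [-3.1, 1.0, 0, -0.03, 1],
    [-6.2, 2.1, 0, -0.06, 1],
    [-9.3, 3.2, 0, -0.09, 1],
    [-12.4, 4.5, 0, -0.12, 1],
    [-15.4, 5.8, 0, -0.15, 1],
    [-18.4, 7.2, 0, -0.18, 1],
    [-21.3, 8.7, 0, -0.21, 1],
    [-24.2, 10.3, 0, -0.24, 1],
    [-27.0, 12.0, 0, -0.27, 1],
    [-29.8, 13.8, 0, -0.3, 1]
  ]
}}

```text
clock: 18.8
position: [0.5215, -0.3214, 0.0609]
tool_rot: [3.14, 0.0, 0.967]
force: [4.0, -2.3, 5.0]
grip_width: 0.0148
```

```bash
cat > st.py <<'E'
from h import *
o=bot.observe();p=o["position"];print({k:np.round(o[k],4).tolist() for k in("clock","position","tool_rot","force","moment","grip_width")})
A=np.array([.5818,-.2293]);h=p[:2]-A;a=np.arctan2(h[1],h[0]);th=-a+np.radians(-106.1875)
f=o["force"][:2];tan=np.array([-np.sin(a),np.cos(a)]);print("r",np.linalg.norm(h),"theta",th,"resist(ccw)",f@tan,"radial",f@h/np.linalg.norm(h))
E
python3 st.py
```

```text
{'clock': 18.8, 'position': [0.5215, -0.3214, 0.0609], 'tool_rot': [3.14, 0.0001, 0.9666], 'force': [4.0136, -2.2769, 5.0316], 'moment': [-0.5217, -0.7872, 0.062], 'grip_width': 0.0148}
r 0.1100618434161158 theta 0.29686707452627736 resist(ccw) 4.60519307053542 radial -0.292197128381098
```

>>> {"method": "servo_tool", "body": {
  "plan": [
    [-2.8, 1.8, 0, -0.03, 1],
    [-5.5, 3.8, 0, -0.06, 1],
    [-8.1, 5.8, 0, -0.09, 1],
    [-10.6, 7.9, 0, -0.12, 1],
    [-13.1, 10.1, 0, -0.15, 1],
    [-15.5, 12.3, 0, -0.18, 1],
    [-17.9, 14.6, 0, -0.21, 1],
    [-20.2, 17.0, 0, -0.24, 1],
    [-22.4, 19.5, 0, -0.27, 1],
    [-24.5, 22.0, 0, -0.3, 1]
  ]
}}

```text
clock: 19.63
position: [0.4971, -0.2995, 0.0609]
tool_rot: [3.14, -0.0, 0.666]
force: [5.1, -3.1, 5.1]
grip_width: 0.015
```

```bash
python3 st.py; python3 - <<'E'
from h import *
import cv2
im=bot.grab_frame("side")[110:250,170:300];cv2.imwrite("pics/d14.png",cv2.resize(im,None,fx=4,fy=4,interpolation=2))
E
```

```text
{'clock': 19.6333, 'position': [0.4971, -0.2995, 0.0609], 'tool_rot': [3.1399, -0.0004, 0.6664], 'force': [5.0999, -3.0954, 5.117], 'moment': [-0.577, -0.8854, -0.0725], 'grip_width': 0.015}
r 0.11001026660328968 theta 0.5965793403358273 resist(ccw) 5.636958516125521 radial -1.953417946615894
```

View pics/d14.png

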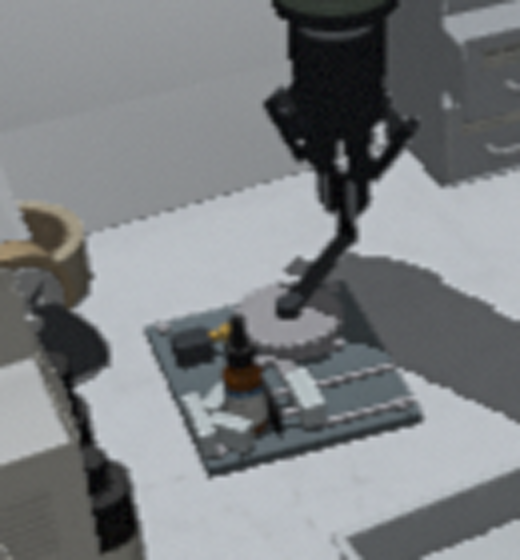

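>>> {"method": "servo_tool", "body": {
  "plan": [
    [-1.4, 1.7, 0, -0.02, 1],
    [-2.7, 3.4, 0, -0.04, 1],
    [-4.0, 5.2, 0, -0.06, 1],
    [-5.3, 7.0, 0, -0.08, 1],
    [-6.5, 8.8, 0, -0.1, 1],
    [-7.7, 10.6, 0, -0.12, 1],
    [-8.9, 12.5, 0, -0.14, 1],
    [-10.1, 14.3, 0, -0.16, 1],
    [-10.8, 15.8, 0, -0.175, 1],
    [-11.3, 16.7, 0, -0.183, 1]
  ]
}}

```text
clock: 20.52
position: [0.486, -0.283, 0.0609]
tool_rot: [3.139, -0.001, 0.484]
force: [5.2, -6.1, 3.3]
grip_width: 0.0147
```

```bash
python3 st.py; python3 - <<'E'
from h import *
import cv2
im=bot.grab_frame("side")[110:250,170:300];cv2.imwrite("pics/d15.png",cv2.resize(im,None,fx=4,fy=4,interpolation=2))
im=bot.grab_frame("wrist");cv2.imwrite("pics/w15.png",im)
E
python3 st.py
```

```text
{'clock': 20.5167, 'position': [0.486, -0.283, 0.0609], 'tool_rot': [3.1392, -0.0007, 0.4839], 'force': [5.1695, -6.0656, 3.2736], 'moment': [-1.1556, -1.2278, 0.0194], 'grip_width': 0.0147}
r 0.10983419632565984 theta 0.7769431687815209 resist(ccw) 7.819374584362471 radial -1.5401579552552473
{'clock': 20.6167, 'position': [0.486, -0.2831, 0.0609], 'tool_rot': [3.1394, -0.0006, 0.4844], 'force': [5.2876, -5.3832, 3.3079], 'moment': [-1.0096, -1.1513, -0.0726], 'grip_width': 0.0154}
r 0.10987324055911372 theta 0.7770473849626467 resist(ccw) 7.2818078084363345 radial -1.977836272958391
```

View pics/d15.png

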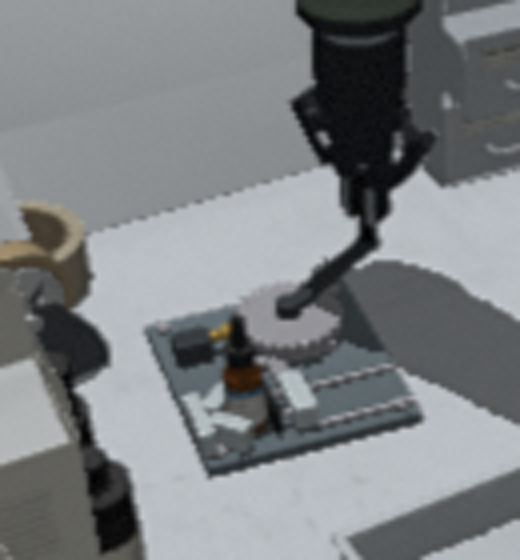

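View pics/w15.png

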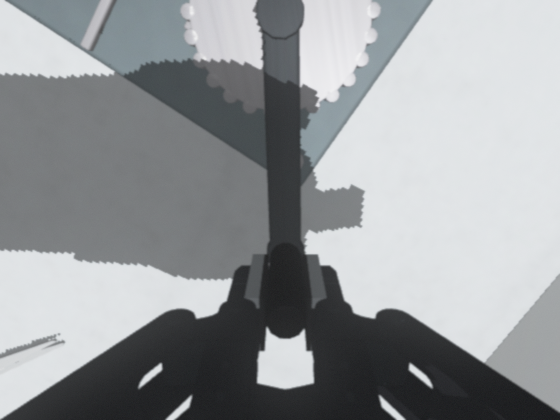

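By TCP position the lever is at about 0.777 rad, and by tool yaw about 0.786. The resistance rose to about 7.5 N, which fits the third notch. I'll let it settle and check the bottle.

>>> {"method": "servo_tool", "body": {
  "plan": [
    [0, 0, 0, 0, 1],
    [0, 0, 0, 0, 1],
    [0, 0, 0, 0, 1],
    [0, 0, 0, 0, 1],
    [0, 0, 0, 0, 1],
    [0, 0, 0, 0, 1],
    [0, 0, 0, 0, 1],
    [0, 0, 0, 0, 1],
    [0, 0, 0, 0, 1],
    [0, 0, 0, 0, 1]
  ]
}}

```text
clock: 21.45
position: [0.486, -0.2831, 0.0609]
tool_rot: [3.139, -0.001, 0.485]
force: [6.1, -4.9, 4.7]
grip_width: 0.015
```

```bash
python3 st.py; python3 - <<'E'
from h import *
import cv2
im=bot.grab_frame("side")[170:240,190:280];cv2.imwrite("pics/d16.png",cv2.resize(im,None,fx=8,fy=8,interpolation=2))
im=bot.grab_frame("scene");cv2.imwrite("pics/s16full.png",im);im=im[200:290,290:410];cv2.imwrite("pics/s16.png",cv2.resize(im,None,fx=6.5,fy=6.5,interpolation=2))
D=bot.calibration("side");S=bot.calibration("scene")
for n,C,o,k in[("side",D,(190,170),8),("scene",S,(290,200),6.5)]:
    for z in (.114,.074,.012):
        u=proj(C,[.6535,-.1433,z]);print(n,z,(u[0]-o[0])*k,(u[1]-o[1])*k)
E
python3 st.py
```

```text
{'clock': 21.45, 'position': [0.486, -0.2831, 0.0609], 'tool_rot': [3.1394, -0.0007, 0.4848], 'force': [6.0604, -4.9063, 4.658], 'moment': [-1.0079, -1.0803, 0.0398], 'grip_width': 0.015}
r 0.10989196506516262 theta 0.7762505358421325 resist(ccw) 7.246323742681775 radial -2.879452130847875
side 0.114 310.8092431198993 148.03902161700785
side 0.074 319.7506033797249 235.72661292043927
side 0.012 332.9132175017403 364.8118856391759
scene 0.114 405.01138375341645 35.27335065000322
scene 0.074 390.9419449385325 128.6047391462788
scene 0.012 370.4007856063354 264.86709808052575
{'clock': 21.55, 'position': [0.486, -0.2832, 0.0609], 'tool_rot': [3.1394, -0.0007, 0.4848], 'force': [5.9058, -4.797, 3.4158], 'moment': [-0.9711, -1.0953, 0.0194], 'grip_width': 0.0144}
r 0.10989057391611598 theta 0.776117366073064 resist(ccw) 7.075673486494473 radial -2.7972759423658076
```

View pics/d16.png

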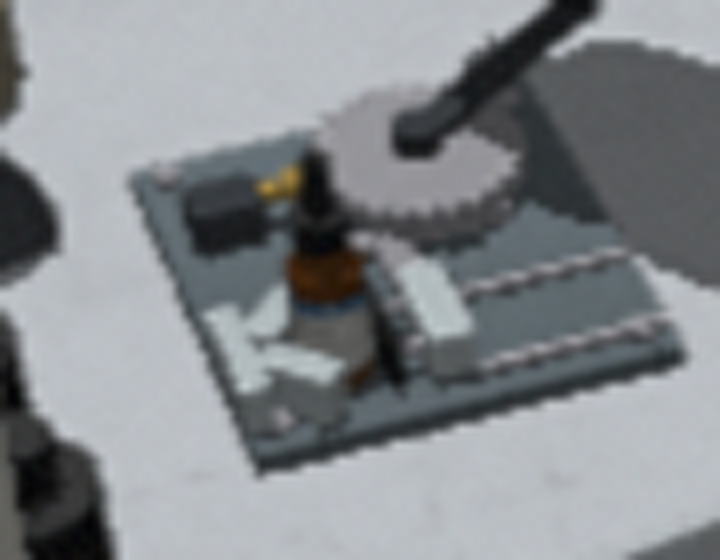

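View pics/s16.png

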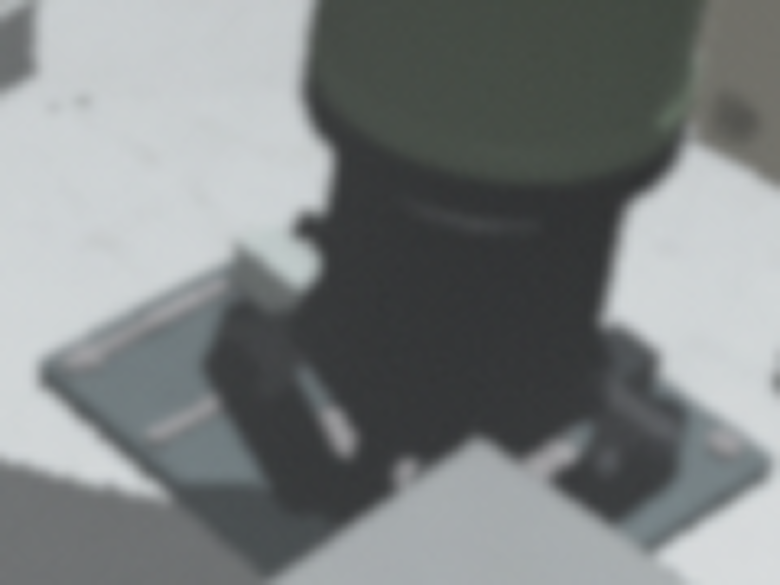

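The side view shows the bottle upright in the V. Its bulb top is at (318,152), against (311,148) predicted for the nest, which is within 1 px in the full image. The pad is against it and the lever is holding steady. Handing in.

```bash
python3 -c "
from workcell import bot
print(bot.job_done())"
```

```text
the job is handed in; nothing more can be done
None
```

I stood the dropper bottle in the clamp and swung the lever to the third click. I then handed the job in at about 21.5 s, still holding the handle. One contact along the way may count against the run.

**Possible failure:** On my first descent into the tray, the wide-open gripper pressed on the glue stick's top, with about 50 N of steady upward force. I backed off and tried again with the gripper turned 90° and part-closed. The glue stick stayed upright and in place to within about 2 mm. I can't tell whether the fingers or the gripper's body made that contact. If it was the body, it broke the 40 N limit.

**Final checks before handing in:**
- **Lever:** it was at about 0.777 rad by tool position and 0.786 rad by tool yaw. That is past the third notch at 0.75 and short of the fourth tooth at 0.88.
- **Hold:** resistance at the handle was steady at about 7 N, up from 5.6 N before the third notch, and the tool was not moving.
- **Bottle:** the side view showed it upright in the V with the pad against it, its bulb within 1 pixel of the position predicted for the seat. The scene camera could not confirm this because the gripper blocked its view, and I could not measure the pad's force directly.
- **Camera agreement:** the fixed cameras disagreed by up to about 20 mm at the assumed heights, so I relied on the wrist camera for positions.

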